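Close the notched stop on a tote of turned parts

ROBOT

A 6-joint arm with a two-finger parallel gripper is mounted at the origin on the work surface. World frame = base frame: x ahead of the robot, y to its left, z up, the work surface at z = 0. Lengths are in m, angles in degrees, forces in N, time in s.
With the tool pointing down it reaches from about 0.25 to 0.8 m from the base axis. Payload 8.5 kg.
Tool frame: the origin (TCP) lies on the centre line of the jaws, within the pads' length; the fingertips stand manip.tip_reach ahead of it and the grasp point (between the pads) lies 11 mm behind it (manip.tip_reach is the distance from the TCP to the fingertips, in m); z points along the fingers, y is the line along which they close (so a half turn about z gives the same grasp; the last joint's range is limited). The gripper opens to 85 mm and grips with 20 to 120 N. Pads are 22 mm wide; open, the fingers measure 114 mm over their backs; the gripper's body (76 mm by 85 mm) begins 54 mm behind the grasp point. The pads swing forward as they close: fully open they stand 13 mm farther back than shut.
Start: joints at [63.999, 13.648, -0.773, 75.585, 0, 90], TCP at [0.23, 0.472, 0.239] pointing down, gripper open.
Joint ranges: [-152.45, 152.45], [-59.26, 108.67], [-65.41, 83.53], [-104.44, 129.93], [-82.83, 76.93], [-180, 180]. Speed limits (degrees/s): [127.2, 127.2, 159.86, 180, 180, 180].

INTERFACE

Orientations are given as a 3x3 rotation matrix whose columns are the frame's x, y, z axes.
In Python, from cell import sense, imaging, job, manip gives the robot as it stands.
- The arm moves only by the tool move_arm, never from a script. Its argument "moves" is a list of rows, each an object of numbers: "x", "y", "z": the shift along the tool's x, y, z in units of 0.5 m (1.0 is 0.5 m); "ax", "ay", "az": the turn, a rotation vector about the tool's x, y, z in units of pi/4 rad (1.0 is pi/4 rad). In form: [{"x": .., "y": .., "z": .., "ax": .., "ay": .., "az": ..}, ...]. A call has 1 to 12 rows; each row is the pose to reach, as a shift and turn from the pose commanded when the call began, along the tool's axes at that moment; what a row does not reach only later rows make up. A row lasts 1/12 s, in which the tool goes at most 41.7 mm and 7.16 degrees, less where a joint would pass 70% of its speed; a pose out of reach is approached as far as the arm can. A call with a number of a shift or a turn outside -1 to 1 is refused whole. A call with a gripper value outside its range is refused whole. "jaw" is the closure, from 0 (fully open) to 1 (shut), set as the call begins (left out, the last holds). The fingers move at their own pace and stop on an object; "newtons" is the grip in N (left out, the last holds). Time passes only in rows, so rows that repeat a pose let the fingers close. It gives the time, the measured TCP pose, the force, the opening and the grip force at its end, in the units of the state.
- sense(): the state, without advancing time (a new reading comes with each control period).
- imaging.read_camera(name): name is "scene" or "top"; returns (picture, depth): 384x512x3 uint8, red, green, blue; 384x512 float32, m along the optical axis (not along the pixel's ray), 0 where there is no reading.
- imaging.calibration(name): a dict with "fx", "fy", "cx", "cy" (pixels), "R" (3x3) and "t" (3): a world point X has camera coordinates R X + t. Camera axes: x right, y down, z forward; pixel columns grow to the right and rows downward; lengths in m; the calibration is good to about 2 mm. A picture is of the moment at which its call begins. calibration takes no time and is no camera call.
- job.sign_off(): hands the job in; it is judged then, once.
The state is a dict: "clock": time; "joint_pos": joint angles; "joint_vel": joint speeds; "joint_efforts": joint torques, N m; "eef_pos": TCP position; "tool_rot": TCP orientation; "wrist_force": force on the tool from outside, world axes, zero at the start; "wrist_torque": the same for the moment, N m; "finger_gap": finger opening in m; "finger_force": force on a finger pad.
Only numpy, scipy, OpenCV 4.12 (cv2) and the standard library are available. Lean on these libraries where they do the work, as an engineer would, in place of code of your own. Each camera call takes 0.05 s, during which the arm holds its last target. There are 200 camera calls.

TASK

Clamp the tote of metal parts in the jig: pinch the release lever of the sliding stop and keep it pinched while you slide the stop along its notched rail until its sprung pad has pushed the tote home against the fence and is itself pressed about half-way in. Then let go, so that the latch drops fully into the notch that leaves the pad nearest to half pressed. Press gently, never driving the pad to the end of its travel, and do not disturb the tool, cup or collar lying around.

Things in the scene. Friction and masses are not known exactly. Their poses are not given: they have to be found in the camera images.
- jig: fixed aluminium base plate, 150 (x) x 350 (y) x 12 mm, origin at the centre of its underside on the bench. Its y axis is the slide direction, from the sliding stop (-y end) to the fence (+y end). The fence is a dark steel angle, 45 mm high, across the plate beyond the tote; its inner face lies anywhere from jig y = 100 to 140 mm, set anew each time and not reported: feel for it.
- notch0 (a point): mouth of the rearmost of 11 notches, 10 mm apart along jig y, in the +x side of the fixed steel rail (top 34 mm above the bench). Notch n (0 to 10) holds the stop with its origin at jig y = -130 + 10 n mm, with 1.5 mm of play either way (a loaded pad pushes it back by that much, and as the pinch is eased it springs the stop back 1 to 3 mm before the latch drops, so let go slightly ahead); the stop starts latched in notch 0
- carriage: the sliding stop, a grey block 50 mm long, top 58 mm above the bench; slides along jig y only, stiffly: 2 N of friction plus 1.2 N per 10 mm/s. Origin under its centre at bench level, axes as the jig's. Two black grip bars along y (10 mm thick, 50 mm long, 97 mm above the bench) stand on it on 30 mm wide plates: a fixed one and the release lever's; 50 mm over their outsides at rest, 38 mm fully pinched
- grip_mid (a point): midway between the two grip bars at rest, 97 mm above the bench; moves with the stop. Only the lever's bar (+20 mm in x) moves, 12 mm towards the fixed bar, so a pinch must end centred about 6 mm from here towards the fixed bar (jig -x), or the fixed bar blocks the fingers half-way
- fixed_bar (a point): middle of the fixed grip bar, 20 mm to jig -x of grip_mid
- pad_out (a point): centre of the sprung pad's front face when it is fully out, 115 mm ahead of the stop's origin, 47 mm above the bench (this point rides on the stop and does not show the pad pressing in). The pad is 70 mm wide, presses in by up to 24 mm and resists with 0.8 N per mm: about 10 N half-way, 19 N at the end, where it turns solid
- lever (a joint): angle of the release lever, rad: 0 = latch fully in a notch, about 0.17 = latch just clear of the teeth or resting on one, 0.27 = fully pinched. Spring-returned; its bar needs about 6 N at first and 12 N fully pinched, applied along x towards the fixed bar.
- tote: open white plastic tote with turned steel parts, 120 (x) x 80 (y) x 55 mm, roughly 0.35 kg, loose on the jig plate between two low guide strips, ahead of the pad; origin at the centre of its underside, axes parallel to the jig's. It starts a little ahead of the pad and short of the fence, and slides along jig y when pushed (1.5 to 3 N).
- screwdriver: bystander: screwdriver lying beside the jig (+x side), origin near its middle on the bench
- cup: bystander: aluminium cup, 64 mm across, 60 mm high, beside the jig (+x side), origin under its centre
- collar: bystander: steel collar ring, 52 mm outside, 22 mm high, beside the jig (-x side), origin under its centre
Things that resemble listed ones, but are neither listed nor needed, are in the scene too. Of the things shaped like the tote, the white one is meant.

How it is judged:
By the outcome, as a careful person would: the job done as asked, in the order asked, and still so for the second after the job is handed in, with the robot touching nothing.
It also fails if it takes over 54 s, if anything falls off the work surface, if the arm or the gripper's body presses on something with over 40 N, if the wrist force passes 120 N, or if a joint passes its speed limit or range.

## Working session

There is one attempt and no reset: what is moved stays moved. The work goes in short steps, Python scripts to look and compute and a tool call to move; the robot and the scene stay as the last step left them, time stands still between calls to the robot, and variables do not carry over. Pictures are saved under pics/ and viewed, at most 10 in all, crops included, and the job is handed in when it is done.

Besides the shell and the picture viewer there is one more tool, called as a command line: name --argument value ..., lists and objects as JSON in quotes. move_arm: Moves the arm, as the interface text tells. Its arguments: {"type":"object","properties":{"moves":{"type":"array"},"jaw":{"type":"number"},"newtons":{"type":"number"}},"required":["moves"]}

```bash
mkdir -p pics; ls; python3 - <<'E'
from cell import sense, imaging, job, manip
import cv2,numpy as np
print(manip.tip_reach); s=sense(); print({k:np.round(v,3).tolist() for k,v in s.items()})
for n in("scene","top"):
    p,d=imaging.read_camera(n); np.savez(f"pics/{n}0.npz",p=p,d=d)
    cv2.imwrite(f"pics/{n}0.png",cv2.resize(p[:,:,::-1],(800,600)))
    c=imaging.calibration(n); print(n,{k:np.round(v,4).tolist() for k,v in c.items()})
E
```

```text
pics
0.008
{'clock': 0.0, 'joint_pos': [63.999, 13.682, -0.815, 75.585, -0.001, 90.002], 'joint_vel': [-0.049, -0.009, 0.046, -0.018, -0.073, -0.118], 'joint_efforts': [0.001, -53.878, 34.644, 0.018, 0.0, -0.0], 'eef_pos': [0.23, 0.472, 0.239], 'tool_rot': [[-0.899, 0.438, -0.001], [0.438, 0.899, -0.001], [-0.0, -0.001, -1.0]], 'wrist_force': [0.16, 0.27, 0.091], 'wrist_torque': [0.009, -0.051, -0.05], 'finger_force': 0.0, 'finger_gap': 0.085}
scene {'fx': 445.9454, 'fy': 445.9454, 'cx': 253.923, 'cy': 190.9718, 'R': [[0.8945, 0.4467, -0.0193], [0.3217, -0.673, -0.666], [-0.3105, 0.5895, -0.7457]], 't': [-0.5612, -0.0589, 1.2596]}
top {'fx': 382.8456, 'fy': 382.8456, 'cx': 253.0026, 'cy': 197.0713, 'R': [[-0.0203, -0.9998, 0.0026], [-0.9771, 0.0192, -0.212], [0.2119, -0.0069, -0.9773]], 't': [0.1013, 0.5889, 0.9461]}
```

View pics/scene0.png

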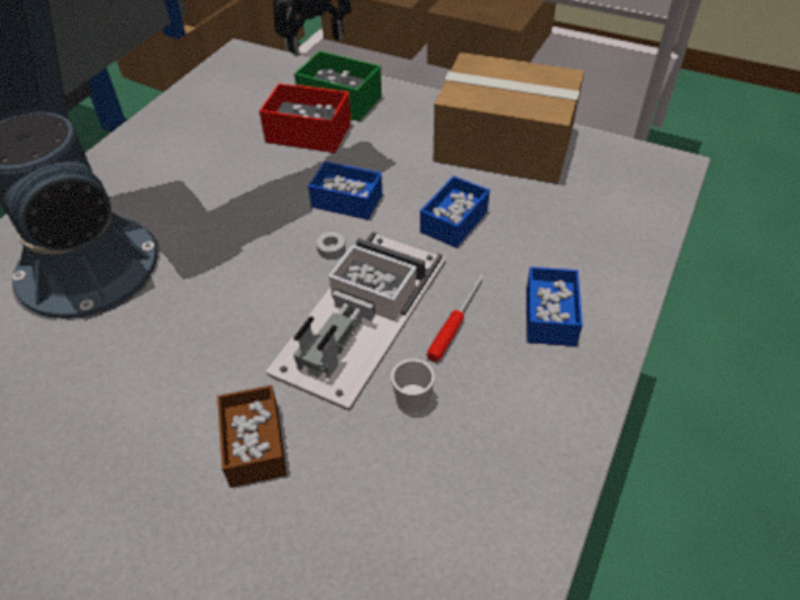

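View pics/top0.png

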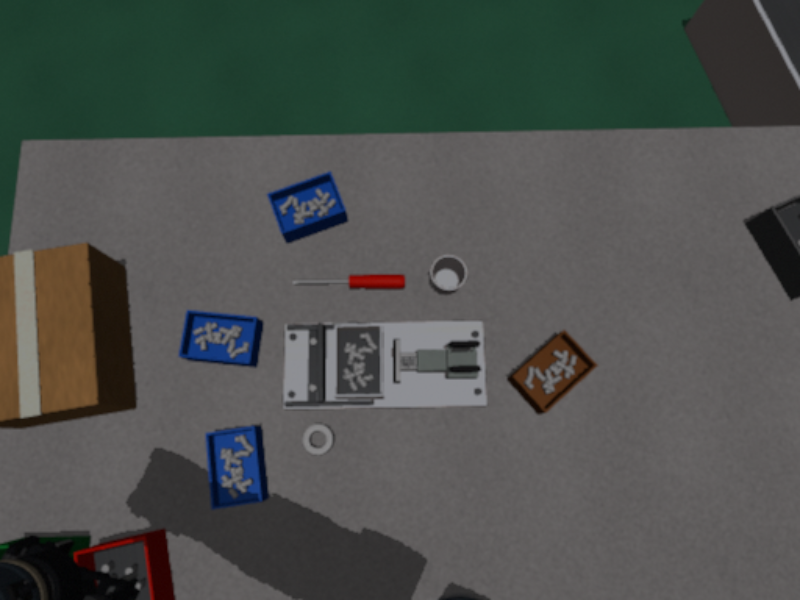

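The scene view shows the jig running along about world +y. In the 800x600 top view the plate corners are at about (284,323), (484,320), (487,405) and (285,408). The bars are at (463,345), the lever, and (463,369), the fixed one. The fence is at about x = 316.

```bash
cat > h.py <<'E'
from cell import sense, imaging, job, manip
import cv2,numpy as np
def cast(n,u,v,z):
    c=imaging.calibration(n);R=np.array(c["R"]);t=np.array(c["t"])
    o=-R.T@t; r=R.T@np.array([(u-c["cx"])/c["fx"],(v-c["cy"])/c["fy"],1.]); return o+r*(z-o[2])/r[2]
def cloud(n,d):
    c=imaging.calibration(n);R=np.array(c["R"]);t=np.array(c["t"])
    v,u=np.indices(d.shape); P=np.stack([(u-c["cx"])/c["fx"]*d,(v-c["cy"])/c["fy"]*d,d],-1)
    return (P-t)@R
E
python3 - <<'E'
from h import *
np.set_printoptions(precision=4,suppress=True)
z=np.load("pics/top0.npz");p,d=z["p"],z["d"]
m=np.zeros(d.shape,np.uint8); m[195:270,170:325]=(p[195:270,170:325].min(2)>125)
m=cv2.morphologyEx(m,cv2.MORPH_CLOSE,np.ones((25,25)))
c=max(cv2.findContours(m,0,1)[0],key=cv2.contourArea)
b=cv2.boxPoints(cv2.minAreaRect(c)); print(b)
W=np.array([cast("top",u,v,.012) for u,v in b]);print(W,W.mean(0),[np.linalg.norm(W[i]-W[i-1]) for i in range(4)])
for n in("top","scene"):
    z=np.load(f"pics/{n}0.npz");d=z["d"];P=cloud(n,d)
    near=(np.abs(P[...,:2]-W.mean(0)[:2])<[.11,.2]).all(-1)&(d>0)
    q=P[near]; print(n,"z plate",np.median(q[(q[:,2]>.004)&(q[:,2]<.02),2]))
    q=near&(P[...,2]>.085)&(P[...,2]<.11)
    k,l,st,ce=cv2.connectedComponentsWithStats(q.astype(np.uint8))
    for i in range(1,k):
        if st[i,4]>8: print(n,st[i],ce[i],P[l==i].mean(0),P[l==i].min(0),P[l==i].max(0))
p=np.load("pics/top0.npz")["p"][190:275,170:325,::-1]; cv2.imwrite("pics/c1.png",cv2.resize(p,None,fx=5,fy=5,interpolation=cv2.INTER_CUBIC))
p=np.load("pics/scene0.npz")["p"][140:265,165:295,::-1]; cv2.imwrite("pics/c2.png",cv2.resize(p,None,fx=4.7,fy=4.7,interpolation=cv2.INTER_CUBIC))
E
```

```text
[[181.2811 207.1135]
 [309.3711 205.2298]
 [310.1587 258.7918]
 [182.0688 260.6755]]
[[ 0.5774  0.2873  0.012 ]
 [ 0.5757 -0.066   0.012 ]
 [ 0.4296 -0.0605  0.012 ]
 [ 0.4315  0.2824  0.012 ]] [0.5036 0.1108 0.012 ] [np.float64(0.14596135755320208), np.float64(0.3532507214967028), np.float64(0.1462061756106219), np.float64(0.34290082615468853)]
top z plate 0.012198049348989333
top [288 219  20   4  75] [297.1333 220.4533] [ 0.5205 -0.0194  0.1011] [ 0.5164 -0.0443  0.0961] [0.5249 0.0035 0.1053]
top [288 234  20   5  79] [297.7468 236.2658] [ 0.4809 -0.0192  0.1008] [ 0.4766 -0.0424  0.096 ] [0.4868 0.0047 0.1064]
scene z plate 0.01261351519653961
scene [187 202  14  16  95] [193.6421 209.8526] [ 0.484  -0.0185  0.099 ] [ 0.4764 -0.0421  0.0862] [0.4876 0.0055 0.1056]
scene [202 207  14  17 100] [208.62 216.03] [ 0.5241 -0.019   0.0986] [ 0.5182 -0.0413  0.0853] [0.5287 0.0065 0.1062]
```

View pics/c1.png

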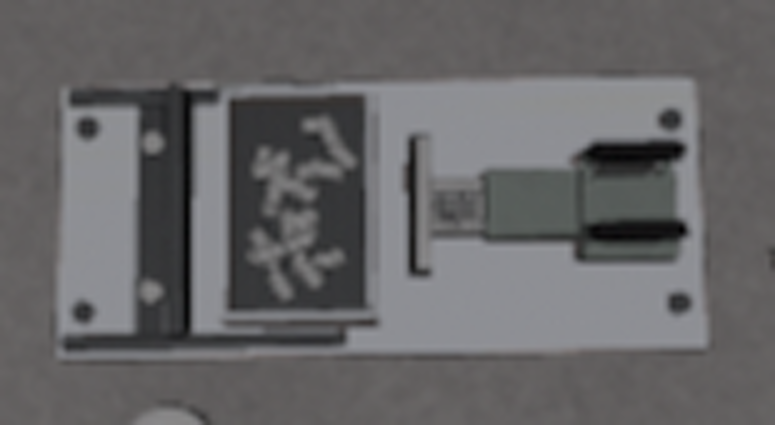

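move_arm --moves '[{"x":-0.906,"y":-0.651,"z":0.1,"az":1},{"x":-0.906,"y":-0.651,"z":0.1,"az":1},{"x":-0.906,"y":-0.651,"z":0.1,"az":1},{"x":-0.906,"y":-0.651,"z":0.1,"az":1},{"x":-0.906,"y":-0.651,"z":0.1,"az":1},{"x":-0.906,"y":-0.651,"z":0.1,"az":1},{"x":-0.906,"y":-0.651,"z":0.1,"az":1},{"x":-0.906,"y":-0.651,"z":0.1,"az":1},{"x":-0.906,"y":-0.651,"z":0.1,"az":1},{"x":-0.906,"y":-0.651,"z":0.1,"az":1},{"x":-0.906,"y":-0.651,"z":0.1,"az":1},{"x":-0.906,"y":-0.651,"z":0.1,"az":1}]' --jaw 0 --newtons 40

```text
invalid input
```

```bash
python3 - <<'E'
from h import *
np.set_printoptions(precision=4,suppress=True)
f=lambda u,v,z: cast("top",170+u/5,190+v/5,z)
print("plate",[f(*c,.012) for c in((62,90),(695,80),(707,347),(58,358))])
print("fence top inner",f(190,110,.045),f(189,325,.045))
print("tote far",f(228,97,.067),f(228,310,.067),"near",f(366,95,.067),f(370,312,.067))
print("pad front",f(409,205,.06)); print(sense()["tool_rot"])
E
```

```text
plate [array([0.5749, 0.2842, 0.012 ]), array([ 0.5736, -0.0648,  0.012 ]), array([ 0.4279, -0.0638,  0.012 ]), array([0.4291, 0.2836, 0.012 ])]
fence top inner [0.5564 0.2099 0.045 ] [0.443  0.2099 0.045 ]
tote far [0.5589 0.1877 0.067 ] [0.4487 0.1876 0.067 ] near [0.5586 0.1157 0.067 ] [0.4463 0.1154 0.067 ]
pad front [0.5014 0.0944 0.06  ]
[[-0.8988  0.4384 -0.0006]
 [ 0.4384  0.8988 -0.0011]
 [ 0.     -0.0013 -1.    ]]
```

move_arm --moves '[{"x":-0.906,"y":-0.651,"z":0.1,"ax":0,"ay":0,"az":1},{"x":-0.906,"y":-0.651,"z":0.1,"ax":0,"ay":0,"az":1},{"x":-0.906,"y":-0.651,"z":0.1,"ax":0,"ay":0,"az":1},{"x":-0.906,"y":-0.651,"z":0.1,"ax":0,"ay":0,"az":1},{"x":-0.906,"y":-0.651,"z":0.1,"ax":0,"ay":0,"az":1},{"x":-0.906,"y":-0.651,"z":0.1,"ax":0,"ay":0,"az":1},{"x":-0.906,"y":-0.651,"z":0.1,"ax":0,"ay":0,"az":1},{"x":-0.906,"y":-0.651,"z":0.1,"ax":0,"ay":0,"az":1},{"x":-0.906,"y":-0.651,"z":0.1,"ax":0,"ay":0,"az":1},{"x":-0.906,"y":-0.651,"z":0.1,"ax":0,"ay":0,"az":1},{"x":-0.906,"y":-0.651,"z":0.1,"ax":0,"ay":0,"az":1},{"x":-0.906,"y":-0.651,"z":0.1,"ax":0,"ay":0,"az":1}]' --jaw 0 --newtons 40

```text
clock: 1.1
eef_pos: [0.4666, 0.0312, 0.1944]
tool_rot: [[-0.325, 0.946, -0.0], [0.946, 0.325, -0.0], [0.0, -0.0, -1.0]]
wrist_force: [1.2, 2.0, 0.2]
finger_gap: 0.0852
finger_force: 0.0
```

move_arm --moves '[{"x":-0.114,"y":0.022,"z":0.088,"ax":0,"ay":0,"az":0.425},{"x":-0.114,"y":0.022,"z":0.088,"ax":0,"ay":0,"az":0.425},{"x":-0.114,"y":0.022,"z":0.088,"ax":0,"ay":0,"az":0.425},{"x":-0.114,"y":0.022,"z":0.088,"ax":0,"ay":0,"az":0.425},{"x":-0.114,"y":0.022,"z":0.088,"ax":0,"ay":0,"az":0.425},{"x":-0.114,"y":0.022,"z":0.088,"ax":0,"ay":0,"az":0.425}]'

```text
clock: 1.6
eef_pos: [0.4951, -0.0165, 0.1511]
tool_rot: [[-0.001, 1.0, 0.0], [1.0, 0.001, 0.0], [0.0, 0.0, -1.0]]
wrist_force: [0.8, 0.6, 0.2]
finger_gap: 0.0854
finger_force: 0.0
```

move_arm --moves '[{"x":-0.005,"y":0,"z":0.05,"ax":0,"ay":0,"az":0},{"x":-0.005,"y":0,"z":0.09,"ax":0,"ay":0,"az":0},{"x":-0.005,"y":0,"z":0.11,"ax":0,"ay":0,"az":0},{"x":-0.005,"y":0,"z":0.13,"ax":0,"ay":0,"az":0},{"x":-0.005,"y":0,"z":0.13,"ax":0,"ay":0,"az":0},{"x":-0.005,"y":0,"z":0.13,"ax":0,"ay":0,"az":0}]'

```text
clock: 2.1
eef_pos: [0.495, -0.0187, 0.0861]
tool_rot: [[-0.001, 1.0, 0.0], [1.0, 0.001, -0.0], [-0.0, 0.0, -1.0]]
wrist_force: [0.4, 0.2, -0.0]
finger_gap: 0.0855
finger_force: 0.0
```

```bash
python3 - <<'E'
from h import *
s=sense();print(s["eef_pos"],s["wrist_force"])
p,d=imaging.read_camera("scene");cv2.imwrite("pics/c3.png",cv2.resize(p[130:270,150:310,::-1],None,fx=4.2,fy=4.2,interpolation=cv2.INTER_CUBIC))
E
```

```text
[ 0.49503292 -0.01873458  0.0861271 ] [ 0.41472013  0.1654121  -0.00387675]
```

View pics/c3.png

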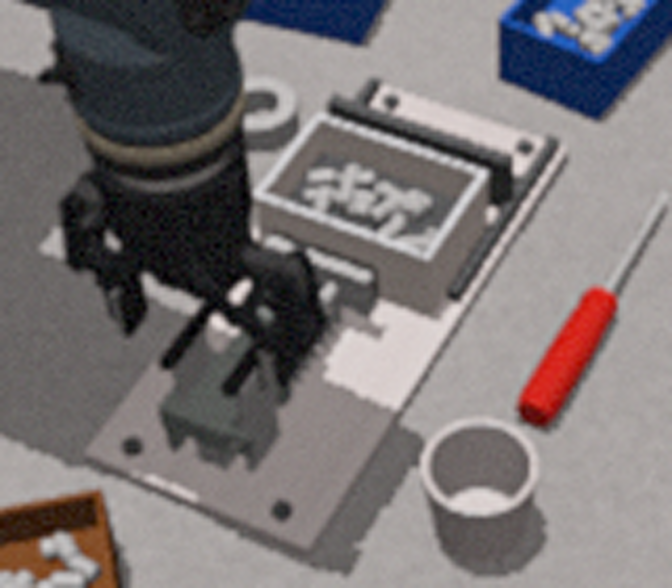

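The fingers straddle both grip bars, the fixed one at about (190,335) and the lever at about (245,365). The tote is ahead of the pad and short of the fence. Now I'll pinch, stopping just short of fully closed first.

move_arm --moves '[{"x":0,"y":0,"z":0,"ax":0,"ay":0,"az":0},{"x":0,"y":0,"z":0,"ax":0,"ay":0,"az":0},{"x":0,"y":0,"z":0,"ax":0,"ay":0,"az":0},{"x":0,"y":0,"z":0,"ax":0,"ay":0,"az":0},{"x":0,"y":0,"z":0,"ax":0,"ay":0,"az":0},{"x":0,"y":0,"z":0,"ax":0,"ay":0,"az":0},{"x":0,"y":0,"z":0,"ax":0,"ay":0,"az":0},{"x":0,"y":0,"z":0,"ax":0,"ay":0,"az":0}]' --jaw 0.5 --newtons 40

```text
clock: 2.82
eef_pos: [0.4993, -0.0195, 0.0878]
tool_rot: [[0.002, 1.0, 0.008], [1.0, -0.002, -0.0], [-0.0, 0.008, -1.0]]
wrist_force: [9.0, 0.4, 4.2]
finger_gap: 0.0431
finger_force: 5.7
```

move_arm --moves '[{"x":0,"y":0,"z":0,"ax":0,"ay":0,"az":0},{"x":0,"y":0,"z":0,"ax":0,"ay":0,"az":0},{"x":0,"y":0,"z":0,"ax":0,"ay":0,"az":0},{"x":0,"y":0,"z":0,"ax":0,"ay":0,"az":0},{"x":0,"y":0,"z":0,"ax":0,"ay":0,"az":0},{"x":0,"y":0,"z":0,"ax":0,"ay":0,"az":0}]' --jaw 0.7 --newtons 40

```text
clock: 3.32
eef_pos: [0.4971, -0.0195, 0.088]
tool_rot: [[0.002, 1.0, 0.005], [1.0, -0.002, -0.0], [-0.0, 0.005, -1.0]]
wrist_force: [-2.2, 0.9, 16.9]
finger_gap: 0.0369
finger_force: 38.9
```

move_arm --moves '[{"x":0.003,"y":0,"z":-0.002,"ax":0,"ay":0,"az":0},{"x":0.006,"y":0,"z":-0.004,"ax":0,"ay":0,"az":0},{"x":0.009,"y":0,"z":-0.005,"ax":0,"ay":0,"az":0},{"x":0.012,"y":0,"z":-0.005,"ax":0,"ay":0,"az":0},{"x":0.015,"y":0,"z":-0.005,"ax":0,"ay":0,"az":0},{"x":0.018,"y":0,"z":-0.005,"ax":0,"ay":0,"az":0},{"x":0.021,"y":0,"z":-0.005,"ax":0,"ay":0,"az":0},{"x":0.024,"y":0,"z":-0.005,"ax":0,"ay":0,"az":0},{"x":0.027,"y":0,"z":-0.005,"ax":0,"ay":0,"az":0},{"x":0.03,"y":0,"z":-0.005,"ax":0,"ay":0,"az":0},{"x":0.03,"y":0,"z":-0.005,"ax":0,"ay":0,"az":0},{"x":0.03,"y":0,"z":-0.005,"ax":0,"ay":0,"az":0}]'

```text
clock: 4.32
eef_pos: [0.4971, -0.0047, 0.0883]
tool_rot: [[0.002, 1.0, 0.003], [1.0, -0.002, -0.001], [-0.001, 0.003, -1.0]]
wrist_force: [6.3, -1.9, -8.0]
finger_gap: 0.0368
finger_force: 42.2
```

move_arm --moves '[{"x":0.002,"y":0,"z":0.002,"ax":0,"ay":0,"az":0},{"x":0.004,"y":0,"z":0.002,"ax":0,"ay":0,"az":0},{"x":0.006,"y":0,"z":0.002,"ax":0,"ay":0,"az":0},{"x":0.008,"y":0,"z":0.002,"ax":0,"ay":0,"az":0},{"x":0.01,"y":0,"z":0.002,"ax":0,"ay":0,"az":0},{"x":0.012,"y":0,"z":0.002,"ax":0,"ay":0,"az":0},{"x":0.014,"y":0,"z":0.002,"ax":0,"ay":0,"az":0},{"x":0.016,"y":0,"z":0.002,"ax":0,"ay":0,"az":0},{"x":0.018,"y":0,"z":0.002,"ax":0,"ay":0,"az":0},{"x":0.02,"y":0,"z":0.002,"ax":0,"ay":0,"az":0},{"x":0.02,"y":0,"z":0.002,"ax":0,"ay":0,"az":0},{"x":0.02,"y":0,"z":0.002,"ax":0,"ay":0,"az":0}]'

```text
clock: 5.32
eef_pos: [0.4972, 0.0052, 0.0882]
tool_rot: [[0.002, 1.0, 0.004], [1.0, -0.002, -0.001], [-0.001, 0.004, -1.0]]
wrist_force: [3.5, -3.9, 4.6]
finger_gap: 0.0369
finger_force: 43.5
```

```bash
python3 - <<'E'
from h import *
s=sense();print(s["eef_pos"],s["wrist_force"])
p,d=imaging.read_camera("top");cv2.imwrite("pics/c4.png",cv2.resize(p[190:275,170:325,::-1],None,fx=5,fy=5,interpolation=cv2.INTER_CUBIC))
E
```

```text
[0.49716425 0.00516909 0.08823909] [ 3.46926046 -3.93805022  4.57320315]
```

View pics/c4.png

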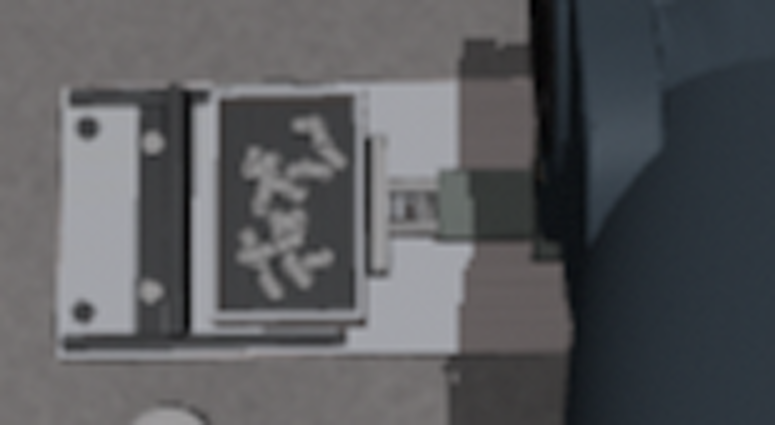

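The tote (rim's far edge at about x = 213) has moved with the pad and is still about 14 mm short of the fence face (x = 190).

move_arm --moves '[{"x":0.002,"y":0,"z":0,"ax":0,"ay":0,"az":0},{"x":0.004,"y":0,"z":0,"ax":0,"ay":0,"az":0},{"x":0.006,"y":0,"z":0,"ax":0,"ay":0,"az":0},{"x":0.008,"y":0,"z":0,"ax":0,"ay":0,"az":0},{"x":0.01,"y":0,"z":0,"ax":0,"ay":0,"az":0},{"x":0.012,"y":0,"z":0,"ax":0,"ay":0,"az":0},{"x":0.014,"y":0,"z":0,"ax":0,"ay":0,"az":0},{"x":0.016,"y":0,"z":0,"ax":0,"ay":0,"az":0},{"x":0.018,"y":0,"z":0,"ax":0,"ay":0,"az":0},{"x":0.02,"y":0,"z":0,"ax":0,"ay":0,"az":0},{"x":0.02,"y":0,"z":0,"ax":0,"ay":0,"az":0},{"x":0.02,"y":0,"z":0,"ax":0,"ay":0,"az":0}]'

```text
clock: 6.37
eef_pos: [0.4972, 0.0152, 0.0882]
tool_rot: [[0.002, 1.0, 0.004], [1.0, -0.002, -0.001], [-0.001, 0.004, -1.0]]
wrist_force: [4.2, -3.7, 3.7]
finger_gap: 0.0368
finger_force: 43.5
```

move_arm --moves '[{"x":0.002,"y":0,"z":0,"ax":0,"ay":0,"az":0},{"x":0.004,"y":0,"z":0,"ax":0,"ay":0,"az":0},{"x":0.006,"y":0,"z":0,"ax":0,"ay":0,"az":0},{"x":0.006,"y":0,"z":0,"ax":0,"ay":0,"az":0},{"x":0.006,"y":0,"z":0,"ax":0,"ay":0,"az":0}]'

```text
clock: 6.78
eef_pos: [0.4972, 0.0182, 0.0883]
tool_rot: [[0.002, 1.0, 0.004], [1.0, -0.002, -0.001], [-0.001, 0.004, -1.0]]
wrist_force: [4.8, -3.2, 3.3]
finger_gap: 0.0369
finger_force: 43.4
```

move_arm --moves '[{"x":0.002,"y":0,"z":0,"ax":0,"ay":0,"az":0},{"x":0.004,"y":0,"z":0,"ax":0,"ay":0,"az":0},{"x":0.006,"y":0,"z":0,"ax":0,"ay":0,"az":0},{"x":0.006,"y":0,"z":0,"ax":0,"ay":0,"az":0},{"x":0.006,"y":0,"z":0,"ax":0,"ay":0,"az":0}]'

```text
clock: 7.2
eef_pos: [0.4973, 0.021, 0.0883]
tool_rot: [[0.002, 1.0, 0.004], [1.0, -0.002, -0.001], [-0.001, 0.004, -1.0]]
wrist_force: [4.3, -4.3, 4.4]
finger_gap: 0.0367
finger_force: 43.4
```

move_arm --moves '[{"x":0.002,"y":0,"z":0,"ax":0,"ay":0,"az":0},{"x":0.004,"y":0,"z":0,"ax":0,"ay":0,"az":0},{"x":0.006,"y":0,"z":0,"ax":0,"ay":0,"az":0},{"x":0.006,"y":0,"z":0,"ax":0,"ay":0,"az":0},{"x":0.006,"y":0,"z":0,"ax":0,"ay":0,"az":0}]'

```text
clock: 7.62
eef_pos: [0.4973, 0.0237, 0.0883]
tool_rot: [[0.003, 1.0, 0.004], [1.0, -0.003, -0.002], [-0.002, 0.004, -1.0]]
wrist_force: [4.8, -6.8, 5.4]
finger_gap: 0.0366
finger_force: 43.4
```

move_arm --moves '[{"x":0.002,"y":0,"z":0,"ax":0,"ay":0,"az":0},{"x":0.004,"y":0,"z":0,"ax":0,"ay":0,"az":0},{"x":0.006,"y":0,"z":0,"ax":0,"ay":0,"az":0},{"x":0.006,"y":0,"z":0,"ax":0,"ay":0,"az":0},{"x":0.006,"y":0,"z":0,"ax":0,"ay":0,"az":0}]'

```text
clock: 8.03
eef_pos: [0.4973, 0.0263, 0.0882]
tool_rot: [[0.003, 1.0, 0.004], [1.0, -0.003, -0.003], [-0.003, 0.004, -1.0]]
wrist_force: [5.4, -7.9, 4.1]
finger_gap: 0.0368
finger_force: 43.4
```

move_arm --moves '[{"x":0.002,"y":0,"z":0,"ax":0,"ay":0,"az":0},{"x":0.004,"y":0,"z":0,"ax":0,"ay":0,"az":0},{"x":0.006,"y":0,"z":0,"ax":0,"ay":0,"az":0},{"x":0.006,"y":0,"z":0,"ax":0,"ay":0,"az":0},{"x":0.006,"y":0,"z":0,"ax":0,"ay":0,"az":0}]'

```text
clock: 8.45
eef_pos: [0.4973, 0.0289, 0.0882]
tool_rot: [[0.003, 1.0, 0.004], [1.0, -0.003, -0.004], [-0.004, 0.004, -1.0]]
wrist_force: [4.8, -11.3, 4.0]
finger_gap: 0.0367
finger_force: 43.3
```

```bash
python3 - <<'E'
from h import *
s=sense();print(s["eef_pos"],s["wrist_force"])
p,d=imaging.read_camera("top");cv2.imwrite("pics/c5.png",cv2.resize(p[190:275,170:325,::-1],None,fx=5,fy=5,interpolation=cv2.INTER_CUBIC))
E
```

```text
[0.49730822 0.02894468 0.0882423 ] [  4.75526257 -11.2660139    4.02529667]
```

View pics/c5.png

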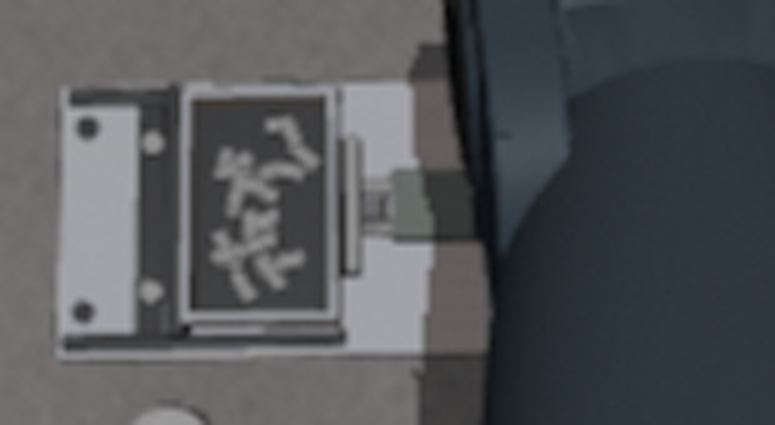

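move_arm --moves '[{"x":0.002,"y":0,"z":0,"ax":0,"ay":0,"az":0},{"x":0.004,"y":0,"z":0,"ax":0,"ay":0,"az":0},{"x":0.006,"y":0,"z":0,"ax":0,"ay":0,"az":0},{"x":0.008,"y":0,"z":0,"ax":0,"ay":0,"az":0},{"x":0.008,"y":0,"z":0,"ax":0,"ay":0,"az":0},{"x":0.008,"y":0,"z":0,"ax":0,"ay":0,"az":0}]'

```text
clock: 9.0
eef_pos: [0.4973, 0.0325, 0.0882]
tool_rot: [[0.003, 1.0, 0.004], [1.0, -0.003, -0.005], [-0.005, 0.004, -1.0]]
wrist_force: [3.3, -13.8, 4.0]
finger_gap: 0.0366
finger_force: 43.3
```

move_arm --moves '[{"x":0,"y":0,"z":0,"ax":0,"ay":0,"az":0},{"x":0,"y":0,"z":0,"ax":0,"ay":0,"az":0},{"x":0,"y":0,"z":0,"ax":0,"ay":0,"az":0},{"x":0,"y":0,"z":0,"ax":0,"ay":0,"az":0},{"x":0,"y":0,"z":0,"ax":0,"ay":0,"az":0},{"x":0,"y":0,"z":0,"ax":0,"ay":0,"az":0},{"x":0,"y":0,"z":0,"ax":0,"ay":0,"az":0},{"x":0,"y":0,"z":0,"ax":0,"ay":0,"az":0},{"x":0,"y":0,"z":0,"ax":0,"ay":0,"az":0},{"x":0,"y":0,"z":0,"ax":0,"ay":0,"az":0}]' --jaw 0

```text
clock: 9.83
eef_pos: [0.4952, 0.0346, 0.0872]
tool_rot: [[0.002, 1.0, -0.0], [1.0, -0.002, -0.0], [-0.0, -0.0, -1.0]]
wrist_force: [-0.5, 0.2, 0.1]
finger_gap: 0.0853
finger_force: 0.0
```

move_arm --moves '[{"x":0,"y":0,"z":-0.05,"ax":0,"ay":0,"az":0},{"x":0,"y":0,"z":-0.1,"ax":0,"ay":0,"az":0},{"x":0,"y":0,"z":-0.16,"ax":0,"ay":0,"az":0},{"x":0,"y":0,"z":-0.22,"ax":0,"ay":0,"az":0},{"x":-0.1,"y":-0.1,"z":-0.26,"ax":0,"ay":0,"az":0},{"x":-0.2,"y":-0.2,"z":-0.26,"ax":0,"ay":0,"az":0},{"x":-0.3,"y":-0.3,"z":-0.26,"ax":0,"ay":0,"az":0},{"x":-0.4,"y":-0.35,"z":-0.26,"ax":0,"ay":0,"az":0},{"x":-0.5,"y":-0.35,"z":-0.26,"ax":0,"ay":0,"az":0},{"x":-0.5,"y":-0.35,"z":-0.26,"ax":0,"ay":0,"az":0},{"x":-0.5,"y":-0.35,"z":-0.26,"ax":0,"ay":0,"az":0}]'

```text
clock: 10.75
eef_pos: [0.3267, -0.199, 0.2173]
tool_rot: [[0.001, 1.0, 0.001], [1.0, -0.001, -0.001], [-0.001, 0.001, -1.0]]
wrist_force: [1.6, -1.0, 0.2]
finger_gap: 0.0852
finger_force: 0.0
```

```bash
python3 - <<'E'
from h import *
np.set_printoptions(precision=4,suppress=True)
s=sense();print(s["clock"],s["eef_pos"],s["wrist_force"])
W=np.array([.501,.11])
for n in("top","scene"):
    p,d=imaging.read_camera(n);P=cloud(n,d)
    if n=="top": cv2.imwrite("pics/c6.png",cv2.resize(p[190:275,170:325,::-1],None,fx=5,fy=5,interpolation=cv2.INTER_CUBIC))
    q=(np.abs(P[...,:2]-W)<[.11,.2]).all(-1)&(d>0)&(P[...,2]>.085)&(P[...,2]<.11)
    k,l,st,ce=cv2.connectedComponentsWithStats(q.astype(np.uint8))
    for i in range(1,k):
        if st[i,4]>8: print(n,st[i],P[l==i].mean(0),P[l==i].min(0),P[l==i].max(0))
E
```

```text
10.75 [ 0.3267 -0.199   0.2173] [ 1.5699 -1.0167  0.1895]
top [269 219  19   4  76] [0.5213 0.0285 0.1012] [0.5171 0.0057 0.0963] [0.5257 0.0511 0.1069]
top [269 235  20   4  77] [0.4813 0.0283 0.101 ] [0.4772 0.0046 0.0962] [0.4856 0.0523 0.1063]
scene [198 188  13  16  89] [0.4843 0.0297 0.0988] [0.477  0.0067 0.085 ] [0.4886 0.0544 0.1053]
scene [213 193  13  16  94] [0.5242 0.0299 0.0988] [0.518  0.0049 0.0851] [0.529  0.0568 0.1054]
```

View pics/c6.png

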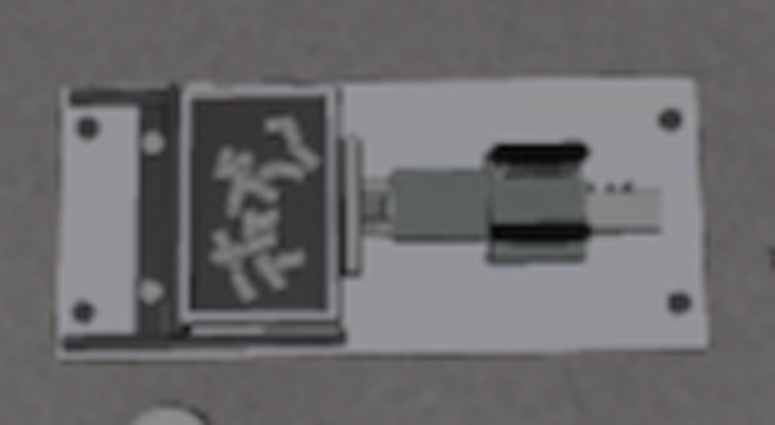

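The bars are 40 mm apart again, as at rest (the lever bar is at (540,152), the fixed one at (540,231)), so the latch is fully in. The stop has moved about 48.3 mm, which is notch 5 less its play. The tote is against the fence and the pad is about 11.5 mm in.

```bash
python3 -c "
from cell import job
print(job.sign_off())"
```

```text
the job is handed in; nothing more can be done
None
```

The job is done and handed in at about 11 s: the stop is latched in notch 5, with the tote against the fence and the pad pressed about 11.5 mm of its 24 mm (estimated from wrist force and images), never more than about 15 mm; the gripper went near nothing but the grip bars.

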